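# Test the safety trip and air the stuck parts cleaner

### The job

Leaving the other things on the bench where they are, prove the safety trip of the ultrasonic parts cleaner: press the test button on top of the grey trip box until its lever drops, then lift that lever back up until it stays up by itself, and let go of it. Then take the cleaner's lid by its handle, break it free from its sticky seal without letting it fly open, and finish while holding it slightly open, still, with its front edge about 4 cm up, so that the tank can air (it falls shut if let go).

Things in the scene. Friction and masses are not known exactly. Their poses are not given: they have to be found in the camera images.
- cleaner: ultrasonic parts cleaner, an open steel tank 240 (x) x 270 (y) x 150 mm high with a flat hinged steel lid on top (lid top 164 mm above the bench) and a panel with a round knob on its front face (not used). Fixed, left or right on the bench. Origin: centre of its underside; x points from its front (the side towards the robot) to its hinge side, y to its left, z up
- lid_hinge (a point): point on the lid's hinge line: 112 mm behind the cleaner's centre (its +x), 153 mm up. The hinge line runs along the cleaner's y axis; axes as the cleaner's
- lid_grip (a point): middle of the lid's handle, a round black bar 14 mm thick, 120 mm long, parallel to the hinge, on two posts (106 mm apart) near the lid's front. Shut, its centre is 43 mm above the lid, 207 mm above the bench, 185 mm in front of the hinge line and 54 mm above it. Pinch it from above, fingers closing along the cleaner's x; the bar may turn between the pads
- lid_front (a point): middle of the lid's front lower edge, 234 mm in front of the hinge line; 154 mm above the bench when shut
- lid (a joint): lid angle, rad: 0 shut, grows as the front edge goes up (0.17 is 40 mm at the front edge). The sticky seal holds it shut: about 12 to 20 N straight up at the handle (lid weight included) breaks it; the resistance is gone within 15 mm, then only the lid's weight (3 to 6 N at the handle) remains. It falls shut, and seals again, if let go
- trip_box: grey painted steel box, 140 (x) x 160 (y) x 100 mm high, fixed to the bench on the other side from the cleaner. Its front (the lever's side) faces the robot. Origin: centre of its underside; x points from front to back, y to its left, z up
- button_top (a point): middle of the top face of the test button, a round black button 28 mm across on the box's top, in a flat steel collar; 116 mm above the bench when not pressed, 15 mm behind and 50 mm to the left of the box's centre
- test_button (a joint): how far the button is pressed, m: 0 up, 0.0085 fully down (about 5 N); it springs back. At about 5 to 7 mm the lever's catch lets go
- lever_pivot (a point): point on the lever's pivot, at the box's front: 62 mm in front and 40 mm to the right of the box's centre, 88 mm up. The pivot runs along the box's y axis; axes as the box's
- lever_grip (a point): middle of the lever's black end, 72 mm from the pivot; the end is 36 mm long, 18 mm wide (box's y), 14 mm thick, in front of the box. At joint value 0 the lever points forward and 0.42 rad upward; dropped, forward and 0.38 rad downward (61 mm above the bench). Pinch it from above, fingers closing along the box's y; it may turn between the pads
- trip_lever (a joint): lever angle, rad: about 0.05 raised and caught, 0.8 fully dropped (grows as it drops; its end sinks). Lifting it takes about 1 N, and 3 to 4 N over the last 0.3 rad, until the catch snaps in at 0; it may be lifted on to -0.12 and, let go, sinks to rest on the catch at about 0.05
- bearing: steel ring bearing lying flat, 52 mm across, 15 mm high; bystander, leave alone. Origin: centre of its underside
- pinion: small dark steel stepped gear blank standing up, 48 mm across, 45 mm high; bystander, leave alone. Origin: centre of its underside
- hammer: hammer lying down, 260 mm long, wooden handle; bystander, leave alone. Origin: under the middle of its length; x along it
- wrench: flat steel wrench, 180 mm long, 8 mm thick; bystander, leave alone. Origin: under the middle of its length; x along it
- oil_can: steel can, 64 mm across, 150 mm high; bystander, leave alone. Origin: centre of its underside
- paste_jar: white jar, 56 mm across, 60 mm high; bystander, leave alone. Origin: centre of its underside

How it is judged:
By the outcome, as a careful person would: the job done as asked, in the order asked, and still so for the second after the job is handed in, while the arm keeps its last pose, push and grip.
It also fails if it takes over 61 s, if anything falls off the work surface, if the arm or the gripper's body presses on something with over 40 N, if the wrist force passes 120 N, or if a joint passes its speed limit or range.

### The arm

A 7-joint arm with a two-finger parallel gripper is mounted at the origin on the work surface. World frame = base frame: x ahead of the robot, y to its left, z up, the work surface at z = 0. Lengths are in m, angles in rad, forces in N, time in s.
With the tool pointing down it reaches from about 0.425 to 0.875 m from the base axis. Payload 4.7 kg.
Tool frame: the origin (TCP) lies at the centre of the arm's flange, where the gripper is bolted on; the fingertips stand env.tip_extent ahead of it and the grasp point (between the pads) lies 164 mm ahead of it (env.tip_extent is the distance from the TCP to the fingertips, in m); z points along the fingers, y is the line along which they close (so a half turn about z gives the same grasp; the last joint's range is limited). The gripper opens to 87 mm and grips with 3 to 60 N. Pads are 19 mm wide; open, the fingers measure 117 mm over their backs; the gripper's body (75 mm by 190 mm) begins 51 mm behind the grasp point.
Start: joints at [-1.333, 0.321, -0.07, 1.45, 0.023, 1.371, -0.057], TCP at [0.144, 0.634, 0.405] pointing down, gripper open.
Joint ranges: [-2.86, 2.86], [-0.3, 2.09], [-1.38, 1.24], [0.06, 2.45], [-1.56, 4.7], [0.09, 2.05], [-2.69, 2.69]. Speed limits (rad/s): [2.57, 2.57, 3.14, 3.14, 3.14, 3.14, 3.14].

### API

Orientations are given as a 3x3 rotation matrix whose columns are the frame's x, y, z axes.
In Python, from plant import env gives the robot as it stands.
- The arm moves only by the tool inch_along, called after "Request:" in YAML: its name, and indented under it one key for each argument. Schema: {"type":"object","properties":{"offsets":{"type":"array","items":{"type":"array","items":{"type":"number"},"minItems":7,"maxItems":7},"minItems":1,"maxItems":10},"force":{"type":"number"},"only":{"type":"string"},"quiet":{"type":"boolean"},"lines":{"type":"string"}},"required":["offsets"],"additionalProperties":false}. offsets is a list of rows, 1 to 10 of them, each of 7 numbers: a rotation vector rx, ry, rz in rad, then dx, dy, dz in m, then the opening from 0.0 (shut) to 1.0 (fully open); each row is the pose to reach, as a shift and turn from the pose commanded when the call began, along the tool's axes at that moment; what a row does not reach only later rows make up. A row lasts 1/10 s, in which the tool goes at most 0.05 m and 0.15 rad, less where a joint would pass 70% of its speed; a pose out of reach is approached as far as the arm can. The fingers move at their own pace and stop on an object; force is the grip in N (left out, the last holds). Time passes only in rows, so rows that do not move let the fingers close. The tool returns the time, the measured TCP pose, the force, the opening and the grip force at its end. only (a regular expression) keeps the lines of the reply that match it, lines (a string "A,B") keeps lines A to B, and quiet returns only ok. Input that does not fit is refused with a message, and nothing moves.
- env.get_obs(): the state, without advancing time (a new reading comes with each control period).
- env.read_camera(name): name is "scene" or "top" or "wrist"; returns the picture (480x640x3 uint8, red, green, blue); there is no depth.
- env.camera_model(name): a dict with "mtx" (3x3 intrinsics, pixels), "R" (3x3) and "t" (3): a world point X has camera coordinates R X + t; the wrist camera has in their place "mount" (4x4, takes a point from camera to tool coordinates, whose origin is the TCP and whose axes are the flange's). Camera axes: x right, y down, z forward; pixel columns grow to the right and rows downward; lengths in m; the calibration is good to about 2 mm. A picture is of the moment at which its call begins: read the wrist's pose just before it. camera_model takes no time and is no camera call.
- env.close_job(): hands the job in; it is judged then, once.
The state is a dict: "clock": time; "joint_positions": joint angles; "dq": joint speeds; "tau": joint torques, N m; "eef_pos": TCP position; "tcp_rot": TCP orientation; "wrist_force": force on the tool from outside, world axes, zero at the start; "wrist_torque": the same for the moment, N m; "finger_gap": opening from 0.0 (shut) to 1.0 (fully open); "grip_force": force on a finger pad.
Only numpy, scipy, OpenCV 4.12 (cv2) and the standard library are available. Lean on these libraries where they do the work, as an engineer would, in place of code of your own. Each camera call takes 0.05 s, during which the arm holds its last target. There are 200 camera calls.

## Working session

There is one attempt and no reset: what is moved stays moved. The work goes in short steps, Python scripts to look and compute and a tool call to move; the robot and the scene stay as the last step left them, time stands still between calls to the robot, and variables do not carry over. Pictures are saved under pics/ and viewed, at most 10 in all, crops included, and the job is handed in when it is done.

```bash
ls; mkdir -p pics; python3 - <<'E'
from plant import env
import cv2
print(env.tip_extent)
o=env.get_obs(); print(o)
for n in("scene","top"):
    im=env.read_camera(n); cv2.imwrite(f"pics/{n}0.png",im[:,:,::-1]); print(n,env.camera_model(n))
print(env.camera_model("wrist"))
E
```

```text
pics
plant.py
0.1822
{'clock': 0.0, 'joint_positions': array([-1.33288327,  0.32180391, -0.07004513,  1.45166327,  0.0226168 ,
        1.37075659, -0.05687905]), 'dq': array([-8.76321349e-05,  1.43462798e-03, -7.41847500e-04,  5.62742808e-04,
        1.50823180e-03,  8.53576817e-04, -6.77201210e-04]), 'tau': array([-1.03309515e-05, -4.91314960e+01, -4.04216917e-01, -3.12512612e+01,
       -6.39030640e-02,  4.41066083e-02,  2.10506696e-04]), 'eef_pos': array([0.14427892, 0.63358249, 0.40367916]), 'tcp_rot': array([[-9.75062032e-01,  2.21932313e-01, -2.86882389e-04],
       [ 2.21932463e-01,  9.75060336e-01, -1.82268519e-03],
       [-1.24785101e-04, -1.84089964e-03, -9.99998298e-01]]), 'wrist_force': array([-0.58968132,  0.85372337, -0.50167047]), 'wrist_torque': array([-0.02787943, -0.01017065,  0.01784088]), 'grip_force': 0.0, 'finger_gap': 1.000148779760236}
scene {'mtx': array([[451.47385834,   0.        , 319.82265029],
       [  0.        , 451.47385834, 238.8183581 ],
       [  0.        ,   0.        ,   1.        ]]), 'R': array([[ 0.32198938,  0.94673075,  0.00487148
[... 338 characters left out ...]
3035364, -0.99933374,  0.02026643],
       [-0.98007296, -0.03373845, -0.19575164],
       [ 0.19630497, -0.0139208 , -0.98044407]]), 't': array([-0.0165985 ,  0.55499888,  1.24682596])}
{'mtx': array([[420.86512172,   0.        , 319.86621085],
       [  0.        , 420.86512172, 241.11786184],
       [  0.        ,   0.        ,   1.        ]]), 'mount': array([[-1.57008444e-04, -9.64217759e-01, -2.65111464e-01,
         7.37474651e-02],
       [ 9.99999986e-01, -1.36643746e-04, -9.52584814e-05,
        -2.64451399e-05],
       [ 5.56240959e-05, -2.65111475e-01,  9.64217767e-01,
         1.98213632e-02],
       [ 0.00000000e+00,  0.00000000e+00,  0.00000000e+00,
         1.00000000e+00]])}
```

View pics/top0.png

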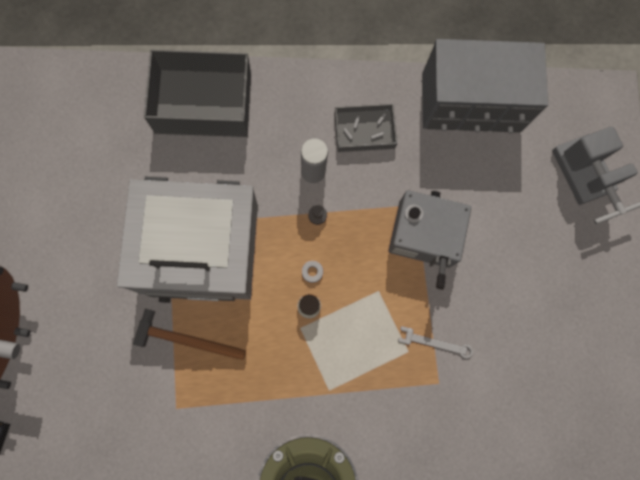

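View pics/scene0.png

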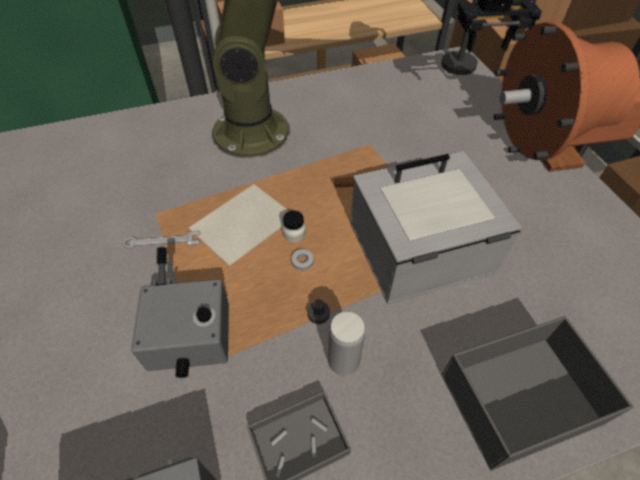

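Top view: cleaner left with handle at about (180,265), trip box right with button at (414,214) and lever end at (441,281). Enlarging for accurate pixels.

```bash
python3 - <<'E'
import cv2,numpy as np
def crop(n,x,y,w,h,s):
    im=cv2.imread(f"pics/{n}0.png")[y:y+h,x:x+w]
    im=cv2.resize(im,None,fx=s,fy=s,interpolation=cv2.INTER_CUBIC)
    for k in range(0,w,10): cv2.line(im,(k*s,0),(k*s,8 if (x+k)%50 else 20),(0,0,255),1)
    for k in range(0,h,10): cv2.line(im,(0,k*s),(8 if (y+k)%50 else 20,k*s),(0,0,255),1)
    return im
a=np.hstack([crop("top",380,180,100,120,4),crop("scene",120,240,100,120,4)])
cv2.imwrite("pics/box.png",a)
a=np.hstack([crop("top",115,170,150,140,3-0),crop("scene",345,150,110,140,3)])
cv2.imwrite("pics/clean.png",a)
E
```

```text
(no output)
```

View pics/box.png

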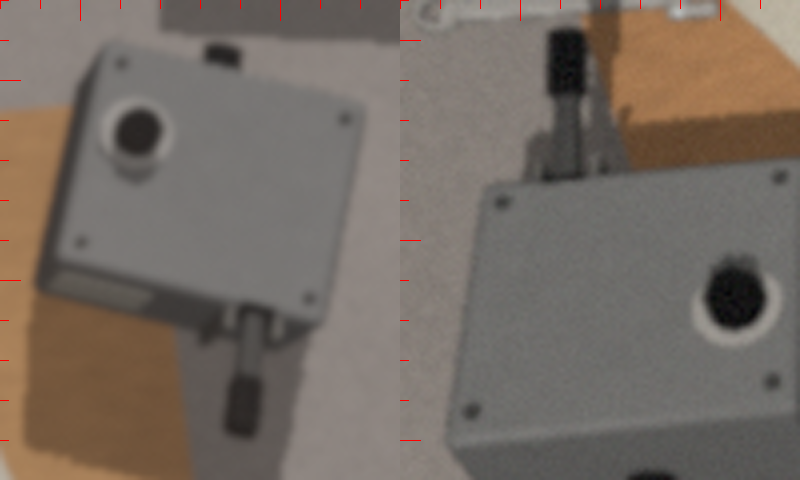

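View pics/clean.png

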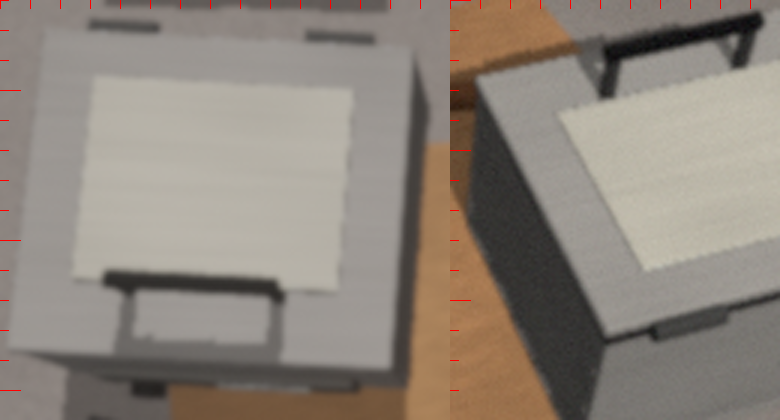

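Box crop gives button (414.5,212.8) top / (203.8,314.5) scene, lever end (440.8,281.5) / (161.5,255.5), plus box corners. Cleaner crop gives lid corners and handle middle (179.7,264.3) / (422.8,162.2). Fitting poses.

```bash
cat > h.py <<'E'
from plant import env
import numpy as np
from scipy.optimize import least_squares
def proj(c,X):
    m=env.camera_model(c); p=m["mtx"]@(m["R"]@X+m["t"]); return p[:2]/p[2]
def W(p,l): 
    c,s=np.cos(p[2]),np.sin(p[2]); return np.array([p[0]+c*l[0]-s*l[1],p[1]+s*l[0]+c*l[1],l[2]])
def fit(P,x0):
    f=lambda p: np.concatenate([proj(c,W(p,l))-np.array(u) for c,l,u in P])
    r=least_squares(f,x0,loss="soft_l1"); print(r.x.round(4)); print(f(r.x).round(1).reshape(-1,2).tolist()); return r.x
E
python3 - <<'E'
from h import *
L=lambda a:(-.062-.072*np.cos(.42-a),-.04,.088+.072*np.sin(.42-a))
B=[("top",(.07,.08,.1),(408.75,190.5)),("top",(.07,-.08,.1),(470.75,206.25)),("top",(-.07,-.08,.1),(460,260.75)),("top",(-.07,.08,.1),(394.25,245.5)),
("top",(.015,.05,.116),(414.5,212.75)),("scene",(.015,.05,.116),(203.75,314.5)),("top",L(.05),(440.75,281.5)),("scene",L(.05),(161.5,255.5)),
("scene",(-.07,-.08,.1),(141.75,286.25)),("scene",(.07,-.08,.1),(131.75,350))]
b=fit(B,[.6,-.2,0])
C=[("top",(-.122,-.135,.164),(245.7,293.3)),("top",(-.122,.135,.164),(118.3,286)),("top",(.12,.135,.164),(130,180)),("top",(.12,-.135,.164),(252.3,186)),
("top",(-.073,0,.207),(179.7,264.3)),("scene",(-.073,0,.207),(422.8,162.2))]
c=fit(C,[.6,.25,0])
for n,p,l in [("button",b,(.015,.05,.116)),("lever up",b,L(.05)),("lever dn",b,L(.8)),("lid_grip",c,(-.073,0,.207)),("hinge",c,(.112,0,.153))]: print(n,W(p,l).round(4))
np.save("poses.npy",[b,c])
E
```

```text
[ 0.5995 -0.2707 -0.2021]
[[-4.1, -2.2], [0.8, -2.4], [0.8, 0.6], [-1.7, -0.3], [-0.6, -1.2], [0.0, -3.4], [-0.3, -0.0], [-0.2, -1.6], [-1.8, -2.1], [-0.9, 0.5]]
[ 0.5431  0.2796 -0.0126]
[[-0.5, -0.2], [-0.4, 1.4], [0.3, -1.7], [0.3, -1.9], [-0.4, 0.0], [-2.0, -1.1]]
button [ 0.6242 -0.2247  0.116 ]
lever up [ 0.4649 -0.284   0.114 ]
lever dn [ 0.4652 -0.284   0.0613]
lid_grip [0.4701 0.2805 0.207 ]
hinge [0.6551 0.2782 0.153 ]
```
Residuals of few px (2mm/px). Back corner hidden-ish? (bevelled). Left corners -4.1: maybe I misread (408.75 predicted 404.6). The black thing to left is side face: shading (left side dark at 85..110?). Top face's left edge: from (80..110,50) dark line... from (115,42) to (57,262). Predicted back-left at pixel 404.6*→(98,34). Hmm the outer dark edge goes at (105,40)-(38,290), which is the side bottom/shadow. Anyway. Yaw: from right edge: (470.75,206.25)->(460,260.75): fairly accurate. Box yaw: front edge from (394.25,245.5) to (460,260.75). Front and back edges slopes: 15.25/65.75=.228; back 15.75/62=.254. right edge: 10.75/54.5=.197; left 14.5/55=.263. Camera tilt. OK.

Request:
inch_along:
  offsets:
    - [0,0,0,-0.04,-0.027,-0.03,1]
    - [0,0,0,-0.08,-0.054,-0.06,1]
    - [0,0,0,-0.12,-0.081,-0.06,1]
    - [0,0,0,-0.16,-0.108,-0.06,1]
    - [0,0,0,-0.20,-0.135,-0.06,1]
    - [0,0,0,-0.24,-0.162,-0.06,1]
    - [0,0,0,-0.28,-0.189,-0.06,1]
    - [0,0,0,-0.32,-0.216,-0.06,1]
    - [0,0,0,-0.36,-0.243,-0.06,1]
    - [0,0,0,-0.40,-0.27,-0.06,1]

```text
clock: 1.1
eef_pos: [0.4754, 0.2798, 0.4646]
tcp_rot: [[-0.975, 0.222, -0.0], [0.222, 0.975, 0.0], [0.0, 0.0, -1.0]]
wrist_force: [0.7, 0.5, -0.4]
finger_gap: 0.996
grip_force: 0.0
```

```bash
python3 - <<'E'
from plant import env
import cv2
o=env.get_obs(); print(o['joint_positions'],o['eef_pos'])
import numpy as np
im=env.read_camera("wrist"); cv2.imwrite("pics/w1.png",im[:,:,::-1]); np.savez("w1.npz",p=o['eef_pos'],R=o['tcp_rot'])
E
```

```text
[-0.83288437  0.08489346  0.27139069  1.61559157 -0.02296883  1.44428575
  0.78721541] [0.47542143 0.27975959 0.46460025]
```

View pics/w1.png

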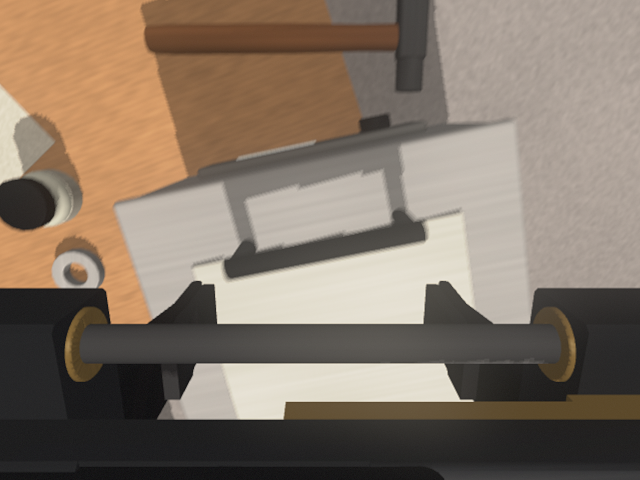

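Wrist view: handle bar from (232,268) to (420,229); lid front corners (116,203), (516,121). Going on to the trip box.

Request:
inch_along:
  offsets:
    - [0,0,0,-0.017,-0.047,0,1]
    - [0,0,0,-0.034,-0.094,0,1]
    - [0,0,0,-0.051,-0.141,0,1]
    - [0,0,0,-0.068,-0.188,0,1]
    - [0,0,0,-0.085,-0.235,0,1]
    - [0,0,0,-0.102,-0.282,0,1]
    - [0,0,0,-0.119,-0.329,0,1]
    - [0,0,0,-0.136,-0.376,0,1]
    - [0,0,0,-0.153,-0.423,0,1]
    - [0,0,0,-0.17,-0.47,0,1]

```text
clock: 2.15
eef_pos: [0.5357, -0.2158, 0.4647]
tcp_rot: [[-0.975, 0.221, 0.0], [0.221, 0.975, 0.001], [-0.0, 0.001, -1.0]]
wrist_force: [1.3, -0.6, 0.1]
finger_gap: 1.001
grip_force: 0.0
```

```bash
python3 - <<'E'
from plant import env
import cv2
o=env.get_obs(); print(o['joint_positions'],o['eef_pos'])
import numpy as np
im=env.read_camera("wrist"); cv2.imwrite("pics/w2.png",im[:,:,::-1]); np.savez("w2.npz",p=o['eef_pos'],R=o['tcp_rot'])
E
```

```text
[-0.31548004  0.16579111  0.74479733  1.56811603 -0.11362385  1.451776
  1.78364084] [ 0.5356548  -0.21579561  0.46468063]
```

View pics/w2.png

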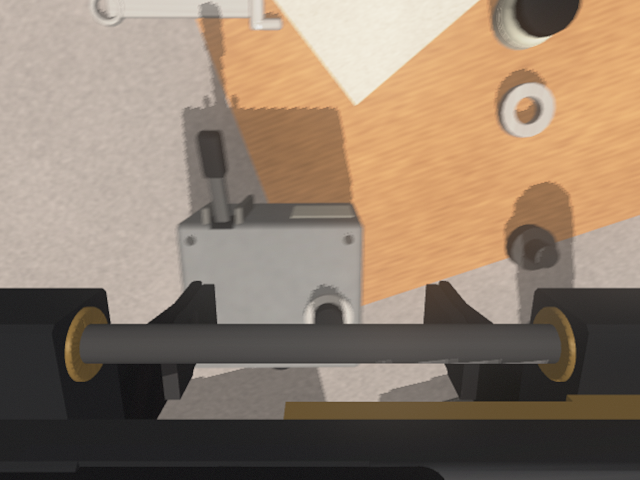

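Wrist view: lever end centre (213,154), box top front corners (180,226) and (361,224), button about (330,313). Refining both fits.

```bash
cat >> h.py <<'E'
_p=proj
def proj(c,X):
    if c in("top","scene"): return _p(c,X)
    d=np.load(c+".npz"); m=env.camera_model("wrist"); M=m["mount"]
    x=M[:3,:3].T@(d["R"].T@(X-d["p"])-M[:3,3]); q=m["mtx"]@x; return q[:2]/q[2]
L=lambda a:(-.062-.072*np.cos(.42-a),-.04,.088+.072*np.sin(.42-a))
E
python3 - <<'E'
from h import *
B=[("top",(.07,-.08,.1),(470.75,206.25)),("top",(-.07,-.08,.1),(460,260.75)),("top",(-.07,.08,.1),(394.25,245.5)),
("top",(.015,.05,.116),(414.5,212.75)),("scene",(.015,.05,.116),(203.75,314.5)),("top",L(.05),(440.75,281.5)),("scene",L(.05),(161.5,255.5)),
("scene",(-.07,-.08,.1),(141.75,286.25)),("scene",(.07,-.08,.1),(131.75,350))]
WB=[("w2",L(.05),(213,154)),("w2",(-.07,-.08,.1),(180,226)),("w2",(-.07,.08,.1),(361,224)),("w2",(.015,.05,.116),(330,313))]
C=[("top",(-.122,-.135,.164),(245.7,293.3)),("top",(-.122,.135,.164),(118.3,286)),
("top",(-.073,0,.207),(179.7,264.3)),("scene",(-.073,0,.207),(422.8,162.2))]
WC=[("w1",(-.073,0,.207),(326,249)),("w1",(-.122,-.135,.164),(116,203)),("w1",(-.122,.135,.164),(516,121)),("w1",(-.073,-.06,.207),(230,268)),("w1",(-.073,.06,.207),(422,229))]
b=fit(WB,[.6,-.2,0]); b=fit(B+WB,b)
c=fit(WC,[.6,.25,0]);c=fit(C+WC,c)
for n,p,l in [("button",b,(.015,.05,.116)),("lever up",b,L(.05)),("lever dn",b,L(.8)),("lid_grip",c,(-.073,0,.207)),("hinge",c,(.112,0,.153))]: print(n,W(p,l).round(4))
np.save("poses.npy",[b,c])
o=env.get_obs(); R=o['tcp_rot']
print("to button, tips at .116:",R.T@(W(b,(.015,.05,.116))-o['eef_pos'])-[0,0,env.tip_extent])
E
```

```text
[ 0.6012 -0.2728 -0.2125]
[[-0.2, 0.3], [-5.2, -0.6], [4.1, -0.7], [0.3, 11.6]]
[ 0.6009 -0.2715 -0.2047]
[[1.1, -2.9], [1.1, 0.0], [-1.4, -1.0], [-0.2, -1.8], [-0.3, -2.6], [-0.1, -0.6], [-0.3, -1.0], [-2.0, -1.5], [-1.4, 1.3], [-0.0, -0.0], [-4.4, -0.6], [4.9, -2.1], [1.8, 10.6]]
[ 0.5461  0.2825 -0.0201]
[[0.1, 0.6], [-1.3, -0.8], [0.6, -3.3], [-2.4, 1.2], [5.2, 0.6]]
[ 0.546   0.2823 -0.0203]
[[-2.2, -1.1], [-1.9, -0.5], [-1.9, -1.4], [0.0, -0.5], [-0.4, 0.5], [-1.7, -0.9], [0.2, -3.4], [-2.9, 1.0], [4.8, 0.5]]
button [ 0.6257 -0.2256  0.116 ]
lever up [ 0.4663 -0.2844  0.114 ]
lever dn [ 0.4666 -0.2845  0.0613]
lid_grip [0.473  0.2837 0.207 ]
hinge [0.6579 0.28   0.153 ]
to button, tips at .116: [-0.08870976  0.02332176  0.16636914]
```

Request:
inch_along:
  offsets:
    - [0,0,0,-0.02,0.006,0.03,0]
    - [0,0,0,-0.04,0.011,0.06,0]
    - [0,0,0,-0.06,0.016,0.09,0]
    - [0,0,0,-0.08,0.021,0.12,0]
    - [0,0,0,-0.089,0.023,0.146,0]
    - [0,0,0,-0.089,0.023,0.146,0]
    - [0,0,0,-0.089,0.023,0.156,0]
  force: 10

```text
clock: 2.9
eef_pos: [0.628, -0.2116, 0.3095]
tcp_rot: [[-0.975, 0.222, 0.001], [0.222, 0.975, -0.001], [-0.001, -0.0, -1.0]]
wrist_force: [-0.5, -0.5, 0.2]
finger_gap: 0.446
grip_force: 0.0
```

```bash
python3 -c "
from plant import env
o=env.get_obs();print(o['joint_positions'],o['eef_pos'][2]-env.tip_extent)"
```

```text
[-0.22853985  0.47014069  0.68392848  1.5564396  -0.30892423  1.22453901
  1.85445613] 0.1273167159429396
```

```bash
python3 - <<'E'
from h import *
b,c=np.load("poses.npy"); print(b)
o=env.get_obs(); R=o['tcp_rot'];B=W(b,(.015,.05,.116));print(B,o['eef_pos'],R)
print(R.T@(B-o['eef_pos'])-[0,0,env.tip_extent], np.load("w2.npz")["R"],np.load("w2.npz")["p"])
E
```

```text
[ 0.60087905 -0.27148603 -0.20472832]
[ 0.62573086 -0.22557973  0.116     ] [ 0.62796578 -0.21163494  0.30951672] [[-9.75061372e-01  2.21933381e-01  9.46273177e-04]
 [ 2.21932808e-01  9.75061728e-01 -6.74877994e-04]
 [-1.07245271e-03 -4.48038399e-04 -9.99999325e-01]]
[-0.00070808 -0.01400634  0.01132388] [[-9.75207608e-01  2.21291664e-01  3.47140452e-04]
 [ 2.21291847e-01  9.75207423e-01  6.32320006e-04]
 [-1.98606799e-04  6.93462633e-04 -9.99999740e-01]] [ 0.5356548  -0.21579561  0.46468063]
```

Request:
inch_along:
  offsets:
    - [0,0,0,-0.001,-0.014,0,0]
    - [0,0,0,-0.001,-0.014,0,0]
    - [0,0,0,-0.001,-0.014,0.005,0]
    - [0,0,0,-0.001,-0.014,0.009,0]

```text
clock: 3.3
eef_pos: [0.6255, -0.2257, 0.3005]
tcp_rot: [[-0.975, 0.222, 0.002], [0.222, 0.975, 0.0], [-0.002, 0.001, -1.0]]
wrist_force: [-0.0, 0.8, -0.3]
finger_gap: 0.083
grip_force: 0.0
```

```bash
python3 - <<'E'
from plant import env
import cv2
for i in range(2):
    im=env.read_camera("scene")
    o=env.get_obs(); print(o['eef_pos'],o['eef_pos'][2]-env.tip_extent,o['finger_gap'],o['wrist_force'])
cv2.imwrite("pics/s1.png",cv2.resize(im[200:380,90:290],None,fx=3,fy=3)[:,:,::-1])
E
```

```text
[ 0.62538743 -0.22519672  0.29928841] 0.1170884073577487 0.04764677243345341 [-0.53953235  0.16233482  0.13614804]
[ 0.62545941 -0.22494517  0.29931593] 0.11711592909528071 0.029395508389879258 [ 0.34029383 -0.32830883 -0.19215974]
```

View pics/s1.png

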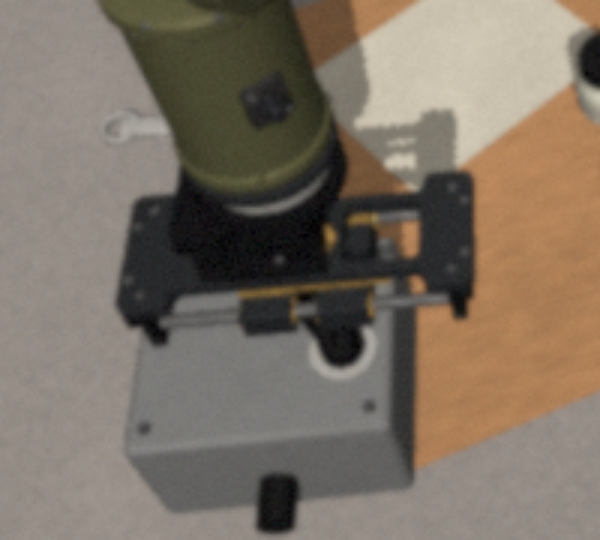

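Fingertips are just above the button, over its near part. Pressing with a 2 mm forward nudge.

Request:
inch_along:
  offsets:
    - [0,0,0,-0.002,0,0.002,0]
    - [0,0,0,-0.002,0,0.005,0]
    - [0,0,0,-0.002,0,0.007,0]
    - [0,0,0,-0.002,0,0.009,0]
    - [0,0,0,-0.002,0,0.009,0]
    - [0,0,0,-0.002,0,0.009,0]

```text
clock: 4.0
eef_pos: [0.6279, -0.2258, 0.2913]
tcp_rot: [[-0.975, 0.222, 0.001], [0.222, 0.975, 0.0], [-0.001, 0.0, -1.0]]
wrist_force: [0.6, 0.6, 4.4]
finger_gap: 0.006
grip_force: 2.3
```

```bash
python3 - <<'E'
from plant import env
import cv2
im=env.read_camera("top")
o=env.get_obs(); print(o['eef_pos'],o['eef_pos'][2]-env.tip_extent,o['finger_gap'],o['wrist_force'])
cv2.imwrite("pics/t1.png",cv2.resize(im[180:330,370:500],None,fx=4,fy=4)[:,:,::-1])
E
```

```text
[ 0.62788263 -0.22576069  0.2912671 ] 0.10906710140926626 0.006614121525779608 [0.62057645 1.71796555 3.89167   ]
```

Request:
inch_along:
  offsets:
    - [0,0,0,0,0,0.0015,0]
    - [0,0,0,0,0,0.003,0]
    - [0,0,0,0,0,0.003,0]

```text
clock: 4.35
eef_pos: [0.6279, -0.226, 0.2901]
tcp_rot: [[-0.975, 0.222, 0.002], [0.222, 0.975, 0.001], [-0.002, 0.001, -1.0]]
wrist_force: [-2.5, 2.5, 14.7]
finger_gap: 0.008
grip_force: 7.1
```

```bash
python3 - <<'E'
from plant import env
import cv2
o=env.get_obs(); print(o['eef_pos'][2]-env.tip_extent,o['wrist_force'])
im=env.read_camera("scene")
cv2.imwrite("pics/s2.png",cv2.resize(im[200:380,90:290],None,fx=3,fy=3)[:,:,::-1])
E
```

```text
0.1079247452595237 [-2.48473343  2.46122276 14.68128992]
```

Request:
inch_along:
  offsets:
    - [0,0,0,0,0,-0.04,0]
    - [0,0,0,0.02,-0.013,-0.07,0]
    - [0,0,0,0.05,-0.033,-0.07,0.3]
    - [0,0,0,0.08,-0.053,-0.07,0.6]
    - [0,0,0,0.11,-0.073,-0.07,0.8]
    - [0,0,0,0.144,-0.093,-0.07,0.8]
    - [0,0,0,0.144,-0.093,-0.07,0.8]
    - [0,0,0,0.144,-0.093,-0.07,0.8]

```text
clock: 5.2
eef_pos: [0.4655, -0.285, 0.3574]
tcp_rot: [[-0.975, 0.224, 0.0], [0.224, 0.975, 0.001], [0.0, 0.001, -1.0]]
wrist_force: [0.4, 0.1, -0.7]
finger_gap: 0.465
grip_force: 0.0
```

```bash
python3 - <<'E'
from plant import env
import cv2,numpy as np
o=env.get_obs(); print(o['joint_positions'],o['eef_pos'],o['wrist_force'])
np.savez("w3.npz",p=o['eef_pos'],R=o['tcp_rot'])
im=env.read_camera("wrist"); cv2.imwrite("pics/w3.png",im[:,:,::-1])
E
```

```text
[-0.21812173  0.15410352  0.79272354  1.80002762 -0.1172588   1.23560237
  1.95271705] [ 0.46554081 -0.28497384  0.35738177] [ 0.37706421  0.11728621 -0.66317478]
```

View pics/w3.png

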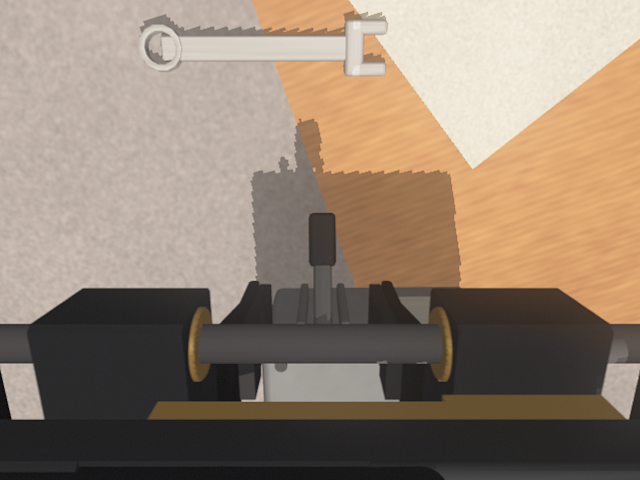

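```bash
python3 - <<'E'
from h import *
b,c=np.load("poses.npy"); o=env.get_obs();R=o['tcp_rot'];p=o['eef_pos'];print(p)
for a in(.05,.8): print(a,proj("w3",W(b,L(a))))
d=np.load("w3.npz");m=env.camera_model("wrist");M=m["mount"]
r=d["R"]@M[:3,:3]@np.linalg.inv(m["mtx"])@[322,239,1]; s=d["R"]@M[:3,3]+d["p"]
X=s+r*(.0613-s[2])/r[2]; print(X, W(b,L(.8)), R.T@(X-p)-[0,0,.164])
E
```

```text
[ 0.46667535 -0.28422258  0.35739082]
0.05 [320.71974665 263.43022572]
0.8 [320.48296126 239.27521979]
[ 0.46661483 -0.28340374  0.0613    ] [ 0.46657431 -0.28445251  0.06129373] [0.00024408 0.00056026 0.13209133]
```

The lever has dropped: its end is at (322,239), exactly as predicted for 0.8 rad. Descend and pinch.

Request:
inch_along:
  offsets:
    - [0,0,0,0,0.0005,0.04,0.8]
    - [0,0,0,0,0.0005,0.08,0.8]
    - [0,0,0,0,0.0005,0.11,0.8]
    - [0,0,0,0,0.0005,0.132,0.8]
    - [0,0,0,0,0.0005,0.132,0]
    - [0,0,0,0,0.0005,0.132,0]
    - [0,0,0,0,0.0005,0.132,0]
    - [0,0,0,0,0.0005,0.132,0]
    - [0,0,0,0,0.0005,0.132,0]
    - [0,0,0,0,0.0005,0.132,0]
  force: 12

```text
clock: 6.25
eef_pos: [0.4668, -0.2842, 0.2264]
tcp_rot: [[-0.975, 0.222, 0.001], [0.222, 0.975, -0.0], [-0.001, 0.0, -1.0]]
wrist_force: [-0.2, 0.5, 0.3]
finger_gap: 0.339
grip_force: 0.0
```

Request:
inch_along:
  offsets:
    - [0,0,0,0,0,0,0]
    - [0,0,0,0,0,0,0]
    - [0,0,0,0,0,0,0]
    - [0,0,0,0,0,0,0]

```text
clock: 6.65
eef_pos: [0.4668, -0.2839, 0.226]
tcp_rot: [[-0.975, 0.222, 0.0], [0.222, 0.975, 0.001], [-0.0, 0.001, -1.0]]
wrist_force: [0.5, 1.6, 3.3]
finger_gap: 0.208
grip_force: 12.0
```

Request:
inch_along:
  offsets:
    - [0,0,0,0.002,0,-0.007,0]
    - [0,0,0,0.004,0,-0.014,0]
    - [0,0,0,0.005,0,-0.021,0]
    - [0,0,0,0.005,0,-0.028,0]
    - [0,0,0,0.004,0,-0.035,0]
    - [0,0,0,0.003,0,-0.042,0]

```text
clock: 7.25
eef_pos: [0.4631, -0.283, 0.2677]
tcp_rot: [[-0.975, 0.222, -0.002], [0.222, 0.975, 0.001], [0.002, 0.001, -1.0]]
wrist_force: [-0.5, 2.4, -4.0]
finger_gap: 0.201
grip_force: 12.0
```

Request:
inch_along:
  offsets:
    - [0,0,0,-0.001,0,-0.005,0]
    - [0,0,0,-0.003,0,-0.0105,0]
    - [0,0,0,-0.005,0,-0.015,0]
    - [0,0,0,-0.007,0,-0.020,0]
    - [0,0,0,-0.007,0,-0.020,0]
    - [0,0,0,-0.007,0,-0.020,0]

```text
clock: 7.85
eef_pos: [0.4708, -0.2848, 0.2883]
tcp_rot: [[-0.975, 0.222, 0.0], [0.222, 0.975, 0.001], [-0.0, 0.001, -1.0]]
wrist_force: [-2.6, 4.5, 0.4]
finger_gap: 0.204
grip_force: 12.0
```

Request:
inch_along:
  offsets:
    - [0,0,0,0.002,0,0.004,0]
    - [0,0,0,0.003,0,0.007,0]
    - [0,0,0,0.003,0,0.007,0.7]
    - [0,0,0,0.003,0,0.007,0.7]
    - [0,0,0,0.003,0,0.007,0.7]
    - [0,0,0,0.003,0,0.007,0.7]
    - [0,0,0,0.003,0,0.007,0.7]
    - [0,0,0,0.003,0,-0.03,0.7]
    - [0,0,0,0.003,0,-0.08,0.7]
    - [0,0,0,0.003,0,-0.08,0.7]

```text
clock: 8.85
eef_pos: [0.4691, -0.2863, 0.3741]
tcp_rot: [[-0.975, 0.222, 0.011], [0.222, 0.975, -0.004], [-0.011, -0.002, -1.0]]
wrist_force: [0.3, -0.4, -0.6]
finger_gap: 0.689
grip_force: 0.0
```

```bash
python3 - <<'E'
from h import *
import cv2
b,c=np.load("poses.npy")
o=env.get_obs(); print(o['joint_positions'],o['eef_pos'],o['finger_gap'],o['wrist_force'])
np.savez("w4.npz",p=o['eef_pos'],R=o['tcp_rot'])
im=env.read_camera("wrist"); cv2.imwrite("pics/w4.png",im[:,:,::-1])
for a in(.05,.8): print(a,proj("w4",W(b,L(a))))
E
```

```text
[-0.23089847  0.14358952  0.80361402  1.77525735 -0.11092302  1.25677113
  1.94727268] [ 0.46910381 -0.28631576  0.37409064] 0.6894065063071918 [ 0.32746561 -0.35244735 -0.5687494 ]
0.05 [322.77725849 243.71492217]
0.8 [322.41801846 223.22218554]
```

View pics/w4.png

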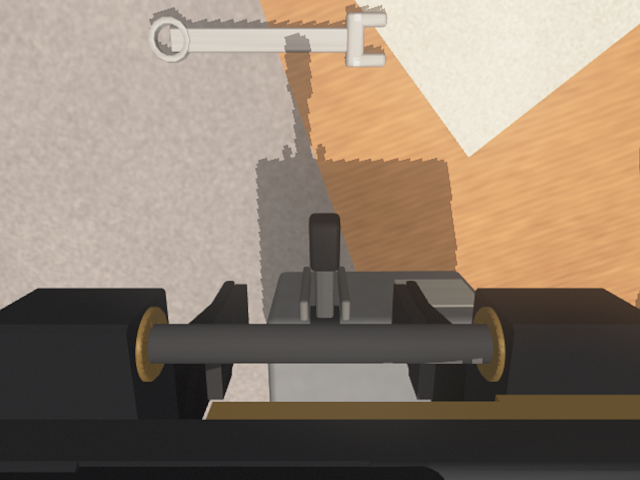

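Lever end at (324,241), its catch holding it up (predicted 243.7 raised vs 223 dropped). Now to the lid, turning the gripper on the way.

Request:
inch_along:
  offsets:
    - [0,0,0,0.006,0.025,-0.04,0.7]
    - [0,0,0.1,0.016,0.07,-0.06,0.7]
    - [0,0,0.22,0.026,0.117,-0.08,0.7]
    - [0,0,0.34,0.036,0.164,-0.09,0.7]
    - [0,0,0.47,0.046,0.211,-0.09,0.7]
    - [0,0,0.60,0.057,0.258,-0.09,0.7]
    - [0,0,0.73,0.067,0.305,-0.09,0.7]
    - [0,0,0.87,0.077,0.352,-0.09,0.7]
    - [0,0,1.0,0.088,0.399,-0.09,0.7]
    - [0,0,1.14,0.098,0.446,-0.09,0.7]

```text
clock: 9.9
eef_pos: [0.4706, 0.1373, 0.4567]
tcp_rot: [[-0.22, 0.976, -0.001], [0.976, 0.22, -0.0], [-0.0, -0.001, -1.0]]
wrist_force: [1.3, 0.4, -0.1]
finger_gap: 0.7
grip_force: 0.0
```

```bash
python3 - <<'E'
from h import *
b,c=np.load("poses.npy")
o=env.get_obs(); R=o['tcp_rot'];print(o['joint_positions'])
G=W(c,(-.073,0,.207)); a=-c[2]; 
y=np.array([np.cos(c[2]),np.sin(c[2]),0]); Rt=np.c_[np.cross(y,[0,0,-1]),y,[0,0,-1]]
from scipy.spatial.transform import Rotation as Ro
print(Ro.from_matrix(R.T@Rt).as_rotvec(), R.T@(G-o['eef_pos'])-[0,0,.164])
E
```

```text
[-0.63851983 -0.05113076  0.29037774  1.76321323  0.01465512  1.42846493
 -0.12925708]
[-1.07738343e-03  1.41770188e-04  2.41599953e-01] [0.14232718 0.03476217 0.08567403]
```

Request:
inch_along:
  offsets:
    - [0,0,0.11,0.045,0.011,0.01,0.7]
    - [0,0,0.24,0.09,0.022,0.02,0.7]
    - [0,0,0.24,0.13,0.032,0.02,0.7]
    - [0,0,0.24,0.142,0.035,0.02,0.7]
    - [0,0,0.24,0.142,0.035,0.02,0.7]
    - [0,0,0.24,0.142,0.035,0.02,0.7]

```text
clock: 10.5
eef_pos: [0.4736, 0.2804, 0.4371]
tcp_rot: [[0.014, 1.0, -0.0], [1.0, -0.014, -0.002], [-0.002, -0.0, -1.0]]
wrist_force: [0.8, -1.1, 0.5]
finger_gap: 0.698
grip_force: 0.0
```

```bash
cat > lid.py <<'E'
from h import *
from scipy.spatial.transform import Rotation as Ro
b,c=np.load("poses.npy")
o=env.get_obs(); R=o['tcp_rot'];print(o['joint_positions'],o['eef_pos'])
G=W(c,(-.073,0,.207))
y=np.array([np.cos(c[2]),np.sin(c[2]),0]); Rt=np.c_[np.cross(y,[0,0,-1]),y,[0,0,-1]]
print(Ro.from_matrix(R.T@Rt).as_rotvec(), R.T@(G-o['eef_pos'])-[0,0,.164])
E
python3 lid.py; python3 - <<'E'
from h import *
import cv2
o=env.get_obs();np.savez("w5.npz",p=o['eef_pos'],R=o['tcp_rot'])
im=env.read_camera("wrist"); cv2.imwrite("pics/w5.png",im[:,:,::-1])
b,c=np.load("poses.npy")
for l in(-.06,0,.06): print(proj("w5",W(c,(-.073,l,.207))))
E
```

```text
[-0.75093731  0.09288899  0.18011489  1.65937122 -0.01557191  1.39225476
 -0.58289692] [0.4735884  0.2804467  0.43713844]
[-0.00045192  0.00185638  0.00615897] [ 0.0037105  -0.00054607  0.06613222]
[320.5406825  362.81800523]
[321.27500266 261.57303012]
[322.12409959 144.50311738]
```

View pics/w5.png

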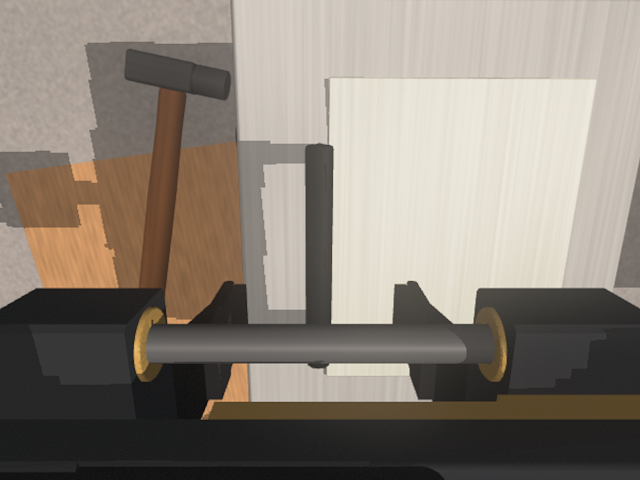

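Handle runs (319,145) to (318,367), centred between the fingers as predicted. Descend and pinch.

Request:
inch_along:
  offsets:
    - [0,0,0,0.003,-0.001,0.03,0.7]
    - [0,0,0,0.003,-0.001,0.055,0.7]
    - [0,0,0,0.003,-0.001,0.066,0.7]
    - [0,0,0,0.003,-0.001,0.066,0]
    - [0,0,0,0.003,-0.001,0.066,0]
    - [0,0,0,0.003,-0.001,0.066,0]
    - [0,0,0,0.003,-0.001,0.066,0]
    - [0,0,0,0.003,-0.001,0.066,0]
    - [0,0,0,0.003,-0.001,0.066,0]
    - [0,0,0,0.003,-0.001,0.066,0]
  force: 40

```text
clock: 11.55
eef_pos: [0.4726, 0.285, 0.3721]
tcp_rot: [[0.013, 1.0, 0.002], [1.0, -0.013, 0.0], [0.0, 0.002, -1.0]]
wrist_force: [0.1, 1.2, -1.0]
finger_gap: 0.147
grip_force: 38.8
```

Request:
inch_along:
  offsets:
    - [0,0,0,0,0,0,0]
    - [0,0,0,0,0,0,0]
    - [0,0,0,0,0,0,0]

```text
clock: 11.85
eef_pos: [0.4726, 0.285, 0.372]
tcp_rot: [[0.013, 1.0, 0.002], [1.0, -0.013, 0.0], [0.001, 0.002, -1.0]]
wrist_force: [2.6, 0.9, -0.3]
finger_gap: 0.15
grip_force: 40.0
```

```bash
python3 lid.py
```

```text
[-0.75137838  0.12938635  0.17488906  1.75050467 -0.0230989   1.26216674
 -0.58375851] [0.47257996 0.28498151 0.37204946]
[ 0.00154482 -0.00050737  0.0074424 ] [-0.00131986  0.00016404  0.00104927]
```

Request:
inch_along:
  offsets:
    - [0,0,0,0,0.0003,-0.001,0]
    - [0,0,0,0,0.0006,-0.002,0]
    - [0,0,0,0,0.0009,-0.003,0]
    - [0,0,0,0,0.0012,-0.004,0]
    - [0,0,0,0,0.0012,-0.004,0]

```text
clock: 12.35
eef_pos: [0.4734, 0.2851, 0.3739]
tcp_rot: [[0.013, 1.0, -0.0], [1.0, -0.013, -0.001], [-0.001, -0.0, -1.0]]
wrist_force: [5.5, 2.7, -9.4]
finger_gap: 0.147
grip_force: 40.0
```

Request:
inch_along:
  offsets:
    - [0,0,0,0,0.0003,-0.001,0]
    - [0,0,0,0,0.0006,-0.002,0]
    - [0,0,0,0,0.0009,-0.003,0]
    - [0,0,0,0,0.0013,-0.004,0]
    - [0,0,0,0,0.0017,-0.005,0]
    - [0,0,0,0,0.0017,-0.005,0]

```text
clock: 12.95
eef_pos: [0.4749, 0.2853, 0.3778]
tcp_rot: [[0.012, 1.0, -0.002], [1.0, -0.012, -0.001], [-0.001, -0.002, -1.0]]
wrist_force: [5.2, 3.5, -10.9]
finger_gap: 0.146
grip_force: 40.0
```

Request:
inch_along:
  offsets:
    - [0,0,0,0,0.0003,-0.001,0]
    - [0,0,0,0,0.0006,-0.002,0]
    - [0,0,0,0,0.001,-0.003,0]
    - [0,0,0,0,0.0014,-0.004,0]
    - [0,0,0,0,0.0014,-0.004,0]

```text
clock: 13.45
eef_pos: [0.4765, 0.285, 0.3834]
tcp_rot: [[0.013, 1.0, -0.001], [1.0, -0.013, -0.001], [-0.001, -0.001, -1.0]]
wrist_force: [5.7, 2.1, -6.7]
finger_gap: 0.147
grip_force: 40.0
```

Request:
inch_along:
  offsets:
    - [0,0,0,0,0.0003,-0.001,0]
    - [0,0,0,0,0.0007,-0.002,0]
    - [0,0,0,0,0.001,-0.003,0]
    - [0,0,0,0,0.0014,-0.004,0]
    - [0,0,0,0,0.0018,-0.005,0]
    - [0,0,0,0,0.0018,-0.005,0]

```text
clock: 14.05
eef_pos: [0.4784, 0.285, 0.3883]
tcp_rot: [[0.013, 1.0, -0.001], [1.0, -0.013, -0.001], [-0.001, -0.001, -1.0]]
wrist_force: [5.3, 2.0, -6.9]
finger_gap: 0.151
grip_force: 40.0
```

```bash
python3 lid.py
```

```text
[-0.74793926  0.13062298  0.17840355  1.71618308 -0.02390767  1.29795161
 -0.57759229] [0.47836448 0.28495461 0.38829095]
[-0.00081407  0.00065437  0.00722574] [-0.00116739 -0.00521677  0.01729607]
```

Request:
inch_along:
  offsets:
    - [0,0,0,0,0.0007,-0.002,0]
    - [0,0,0,0,0.0015,-0.004,0]
    - [0,0,0,0,0.0023,-0.006,0]
    - [0,0,0,0,0.0031,-0.008,0]
    - [0,0,0,0,0.0039,-0.010,0]
    - [0,0,0,0,0.0047,-0.012,0]
    - [0,0,0,0,0.0057,-0.014,0]
    - [0,0,0,0,0.0057,-0.014,0]
    - [0,0,0,0,0.0057,-0.014,0]

```text
clock: 14.95
eef_pos: [0.484, 0.2849, 0.4016]
tcp_rot: [[0.013, 1.0, -0.001], [1.0, -0.013, -0.001], [-0.001, -0.001, -1.0]]
wrist_force: [6.2, 2.6, -9.3]
finger_gap: 0.147
grip_force: 40.0
```

```bash
python3 - <<'E'
from h import *
import cv2
o=env.get_obs();p=o['eef_pos'];R=o['tcp_rot']
b,c=np.load("poses.npy")
g=p+R@[0,0,.164]; H=W(c,(.112,0,.153)); f=np.linalg.norm((g-H)[:2]); u=g[2]-.153
th=np.arctan2(u,f)-np.arctan2(.054,.185); print(p,o['wrist_force'],o['dq'].round(4),"theta",th,"front mm",234*np.sin(th),"radius",np.hypot(u,f),np.hypot(.054,.185))
im=env.read_camera("scene"); cv2.imwrite("pics/s3.png",cv2.resize(im[90:300,300:540],None,fx=3,fy=2.8)[:,:,::-1])
E
```

```text
[0.48396047 0.28493152 0.40160502] [ 6.23012884  2.59856867 -9.2898549 ] [-0.0008  0.0003 -0.0007  0.0004 -0.0002 -0.0012  0.0006] theta 0.1679153294107949 front mm 39.107803025744545 radius 0.1937418406300777 0.1927200041511
```

View pics/s3.png

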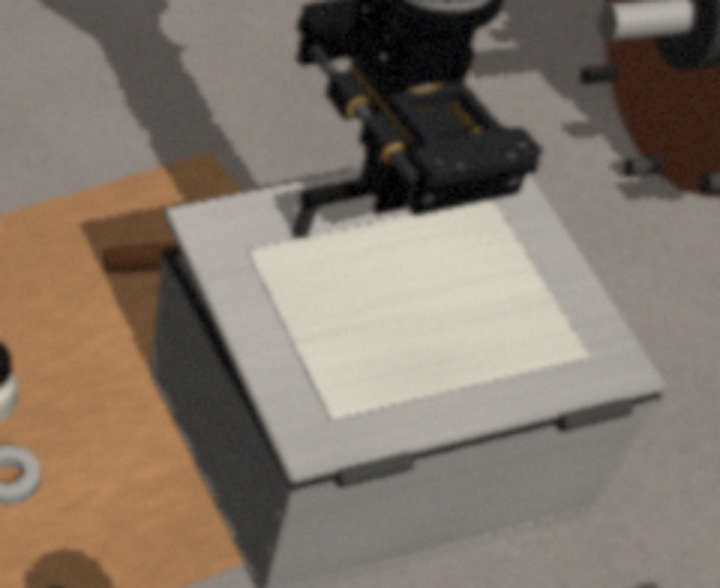

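The lid stands open with the front edge about 40 mm up (theta 0.168) and the handle held, still.

Request:
inch_along:
  offsets:
    - [0,0,0,0,0,0,0]
    - [0,0,0,0,0,0,0]
    - [0,0,0,0,0,0,0]
    - [0,0,0,0,0,0,0]
    - [0,0,0,0,0,0,0]

```text
clock: 15.5
eef_pos: [0.4839, 0.285, 0.4016]
tcp_rot: [[0.013, 1.0, -0.001], [1.0, -0.013, -0.001], [-0.001, -0.001, -1.0]]
wrist_force: [5.7, 2.1, -9.4]
finger_gap: 0.151
grip_force: 40.0
```

```bash
python3 -c "
from plant import env
print(env.close_job())"
```

```text
the job is handed in; nothing more can be done
None
```

I handed the job in at 15.5 s: the lever tripped and was lifted back onto its catch, and the lid is held still with its front edge about 39 mm up; I viewed 11 pictures, one over the limit of 10.

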